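# Shut a flange into the checking fixture

### The arm

A 6-joint arm with a two-finger parallel gripper is mounted at the origin on a cart in front of the work surface, level with it; the furniture and walls round the work are solid. World frame = base frame: x ahead of the robot, y to its left, z up, the work surface at z = 0. Lengths are in mm, angles in rad, forces in N, time in s.
With the tool pointing down it reaches from about 275 to 1000 mm from the base axis. Payload 8.4 kg.
Tool frame: the origin (TCP) lies midway between the tips of the shut fingers; the grasp point (between the pads) lies 19 mm behind it; z points along the fingers, y is the line along which they close (so a half turn about z gives the same grasp; the last joint's range is limited). The gripper opens to 85 mm and grips with 20 to 120 N. Pads are 22 mm wide; open, the fingers measure 114 mm over their backs; the gripper's body (76 mm by 85 mm) begins 54 mm behind the grasp point. The pads swing forward as they close: fully open they stand 13 mm farther back than shut.
Start: joints at [-1.258, 0.353, 1.633, -0, 1.155, -0.002], TCP at [193.515, -594.289, 231.281] pointing down, gripper open.
Joint ranges: [-2.63, 2.63], [-0.92, 2.1], [0.06, 2.66], [-1.3, 4.44], [0, 2.69], [-3.02, 3.02]. Speed limits (rad/s): [2.22, 2.22, 2.79, 3.14, 3.14, 3.14].

### API

Orientations are given as [roll, pitch, yaw] about the fixed x, y, z axes, in that order (R = Rz(yaw) Ry(pitch) Rx(roll)).
In Python, from rig import monitor, imaging, r gives the robot as it stands.
- The arm moves only by the tool drive_tool, never from a script. Its argument "plan" is a list of rows, each an object of numbers: "x", "y", "z": the shift along the tool's x, y, z in units of 50 mm (1.0 is 50 mm); "ax", "ay", "az": the turn, a rotation vector about the tool's x, y, z in units of 6 degrees (1.0 is 6 degrees); "hand": the finger opening in mm, from 0 to 85.4. In form: [{"x": .., "y": .., "z": .., "ax": .., "ay": .., "az": .., "hand": ..}, ...]. A call has 1 to 8 rows; each row is the pose to reach, as a shift and turn from the pose commanded when the call began, along the tool's axes at that moment; what a row does not reach only later rows make up. A row lasts 1/10 s, in which the tool goes at most 50 mm and 8.59 degrees, less where a joint would pass 70% of its speed; a pose out of reach is approached as far as the arm can. A call with a gripper value outside its range is refused whole. The fingers move at their own pace and stop on an object; "grip_force" is the grip in N (left out, the last holds). Time passes only in rows, so rows that repeat a pose let the fingers close. It gives the time, the measured TCP pose, the force, the opening and the grip force at its end, in the units of the state.
- monitor.sense(): the state, without advancing time (a new reading comes with each control period).
- imaging.grab_frame(name): name is "side" or "top" or "wrist"; returns the picture (384x512x3 uint8, red, green, blue); there is no depth.
- imaging.camera_info(name): a dict with "mtx" (3x3 intrinsics, pixels), "R" (3x3) and "t" (3): a world point X has camera coordinates R X + t. Camera axes: x right, y down, z forward; pixel columns grow to the right and rows downward; lengths in mm; the calibration is good to about 2 mm. A picture is of the moment at which its call begins: read the wrist's pose just before it. camera_info takes no time and is no camera call; for the wrist camera it gives the pose at the moment of the call.
- r.sign_off(): hands the job in; it is judged then, once.
The state is a dict: "clock": time; "qpos": joint angles; "qvel": joint speeds; "joint_efforts": joint torques, N m; "eef_pos": TCP position; "tcp_rot": TCP orientation; "contact_force": force on the tool from outside, world axes, zero at the start; "wrist_torque": the same for the moment, N m; "opening": opening from 0.0 (shut) to 1.0 (fully open); "grasp_force": force on a finger pad.
Only numpy, scipy, OpenCV 4.12 (cv2) and the standard library are available. Lean on these libraries where they do the work, as an engineer would, in place of code of your own. Each camera call takes 0.05 s, during which the arm holds its last target. There are 200 camera calls.

### The job

A turned flange has been set in the mouth of the bench checking fixture. Using only pushes of the fingertips, slide the flange along its channel until it is home against both stop pins, then swing the raised leaf down over the hub until it lies fully shut, and last push the swing latch over the end of the leaf as far as it goes. Never lift the flange off the fixture, and leave the plug gauge, the bronze bush and the gear beside the fixture where they are.

Things in the scene. Friction and masses are not known exactly. Their poses are not given: they have to be found in the camera images.
- fixture: checking fixture, screwed down: grey base plate 180 x 200 x 16 mm, x -120 to +60, y -100 to +100 mm. Origin: on the bench, right under the axis that the flange has when home. x runs along the channel towards the stops, y towards the hinge side, z up. Hinge lugs at y +62 to +88, up to z 42 mm; a block at y -46 to -59 mm carries the leaf's free end.
- seat (a point): where the centre of the flange's underside lies when home: on the channel floor, z 16 mm above the bench; axes as the fixture's. Two steel guide rails 8 mm high (inner faces y +-35, outer +-45 mm) run from x -98 to +30 mm and flare outwards at the mouth, to x -116 mm. Two stop pins of 10 mm diameter, 9 mm high, stand at x +34, y +-18 mm.
- flange: loose steel flange, 0.31 kg: round rim 67 mm diameter and 10 mm thick, with a hub of 35 mm diameter standing up from it, 31 mm high in all. Origin: centre of its underside, z up. It stands in the channel 30 to 55 mm short of home, on the open (-x) side, with 1.5 mm play to each rail. Home, it touches both stop pins.
- leaf (a joint): angle of the leaf (rad): 0 = shut, lying level; starts raised and leaning a little outwards, 1.65 to 1.85; stop at 1.9. Steel plate 80 mm wide (fixture x -40 to +40), 10 mm thick, centred on the plane through the hinge axis; free edge 132 mm from that axis. Stiff hinge, stays where it is left: a push of 1 to 6 N at 115 mm from the axis moves it. Shut, its top is at z 38 mm.
- leaf_hinge (a point): on the hinge axis of the leaf, which runs along fixture x at fixture y +72, z 33 mm; axes as the fixture's. A round window of 45 mm diameter in the leaf, centred 72 mm from this axis, passes over the hub when the flange is home (the hub then stands 9 mm above the leaf); if the flange is not home, the leaf fouls the hub.
- leaf_edge (a point): middle of the leaf's free edge, half way through the thickness. Axes are the leaf's: -y points from the hinge axis to the free edge, z is the normal of the face that is on top when shut (the outer face when raised). On that face stand a pin (6 mm diameter, 9 mm high) 12 mm from the edge at fixture x +11.5 mm, and two bushes 3 mm high beside the window.
- latch (a joint): angle of the swing latch about its upright post (rad): 0 = fully over at its stop, pointing along fixture +y over the leaf's end; grows anticlockwise seen from above; starts 1.50 to 1.85, pointing along fixture -x beside the leaf. Stiff pivot, stays where it is left (1 to 2 N at the knob moves it). Swung over while the leaf is raised, it keeps the leaf from shutting.
- latch_pivot (a point): on the axis of the latch's post, fixture x 0, y -76 mm, at the underside of the latch bar, z 39.5 mm; axes as the fixture's. The bar is 16 mm wide, 8 mm thick and reaches 40 mm from this axis, 1.5 mm above the shut leaf; round the axis it is 22 mm wide, and the screw head there ends at z 53.5 mm.
- latch_knob (a point): middle of the round black knob on the latch bar, 31 mm from the post's axis; the knob is 15 mm in diameter, from z 47.5 to 65.5 mm, the point at z 56.5 mm.
- plug_gauge: steel plug gauge lying on the bench beside the latch side of the fixture, 98 mm long (its y axis) and 18 mm thick; origin under its middle. Leave it alone.
- bronze_bush: bronze bush standing on the bench beside the latch side of the fixture, 32 mm diameter, 34 mm high; origin under its middle. Leave it alone.
- gear: small steel gear lying on the bench beside the hinge side of the fixture, 55 mm diameter, 24 mm high; origin under its middle. Leave it alone.
Mind the look-alikes: they are no part of the job. Leave any orange or red look-alike of the flange alone.

How it is judged:
By the outcome, as a careful person would: the job done as asked, in the order asked, and still so for the second after the job is handed in, with the robot touching nothing.
It also fails if it takes over 56 s, if anything falls off the work surface, if the arm or the gripper's body presses on something with over 40 N, if the wrist force passes 120 N, or if a joint passes its speed limit or range.

## Working session

There is one attempt and no reset: what is moved stays moved. The work goes in short steps, Python scripts to look and compute and a tool call to move; the robot and the scene stay as the last step left them, time stands still between calls to the robot, and variables do not carry over. Pictures are saved under pics/ and viewed, at most 10 in all, crops included, and the job is handed in when it is done.

Besides the shell and the picture viewer there is one more tool, called in YAML: its name, and indented under it one key for each argument. drive_tool: Moves the arm, as the interface text tells. Its arguments: {"type":"object","properties":{"plan":{"type":"array","items":{"type":"object","properties":{"x":{"type":"number"},"y":{"type":"number"},"z":{"type":"number"},"ax":{"type":"number"},"ay":{"type":"number"},"az":{"type":"number"},"hand":{"type":"number"}}}},"grip_force":{"type":"number"}},"required":["plan"]}

```bash
mkdir -p pics; python3 - <<'E'
from rig import monitor, imaging, r
import cv2
s=monitor.sense();print(s)
for n in("top","side"):
    im=imaging.grab_frame(n);cv2.imwrite(f"pics/{n}0.png",cv2.resize(im[:,:,::-1],(800,600),interpolation=cv2.INTER_CUBIC))
    print(imaging.camera_info(n))
E
```

```text
{'clock': 0.0, 'qpos': array([-1.25838735e+00,  3.53646240e-01,  1.63414373e+00,  1.36586122e-05,
        1.15519957e+00, -2.41139830e-03]), 'qvel': array([ 1.56128148e-03, -2.53536270e-05,  2.78220053e-04,  2.13512811e-05,
       -6.77268083e-04, -1.31468997e-03]), 'joint_efforts': array([ 1.60836793e-03, -6.05236030e+01, -3.42068338e+01,  1.32351656e-04,
        9.37714329e-03, -1.44750021e-05]), 'eef_pos': array([ 193.37781993, -593.82506836,  230.55876856]), 'tcp_rot': array([-3.14019581e+00, -1.58566142e-05,  3.14814843e-01]), 'contact_force': array([ 0.05755508, -0.10219066, -0.78262585]), 'wrist_torque': array([ 0.03177544, -0.06227682,  0.01423431]), 'grasp_force': 0.0, 'opening': 1.0036415330945967}
{'mtx': array([[453.69684504,   0.        , 256.8094894 ],
       [  0.        , 453.69684504, 199.99549733],
       [  0.        ,   0.        ,   1.        ]]), 'R': array([[ 0.02837911, -0.99959585, -0.00166131],
       [-0.982     , -0.027569  , -0.1868581 ],
       [ 0.18673678,  0.00693427, -0.98238551]]), 't': array([ 89.75989763, 569.9035817 , 899.57506972])}
{'mtx': array([[466.38894938,   0.        , 248.85714516],
       [  0.        , 466.38894938, 181.78414446],
       [  0.        ,   0.        ,   1.        ]]), 'R': array([[ 0.9966205 ,  0.07940038,  0.02105118],
       [ 0.05957236, -0.52218611, -0.85074838],
       [-0.05655711,  0.84912734, -0.52515145]]), 't': array([-557.85446444,   66.32693857, 1042.08207386])}
```

View pics/top0.png

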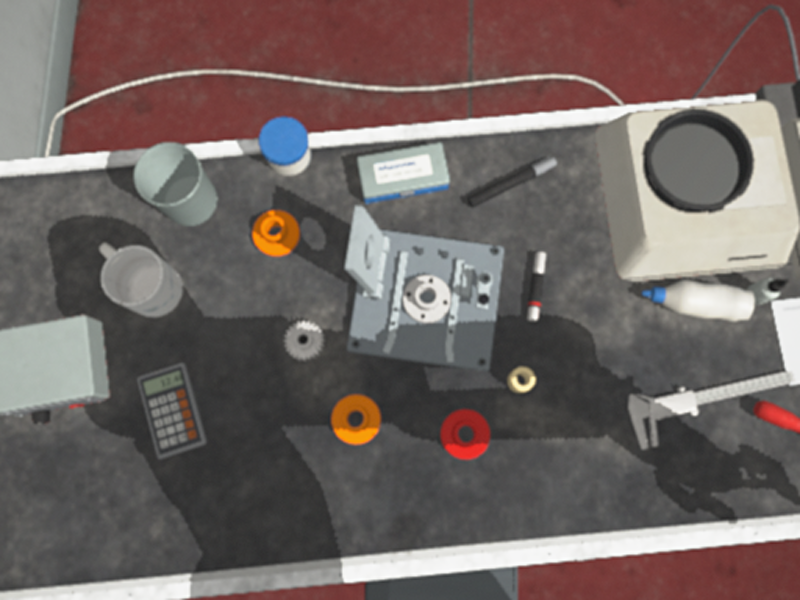

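View pics/side0.png

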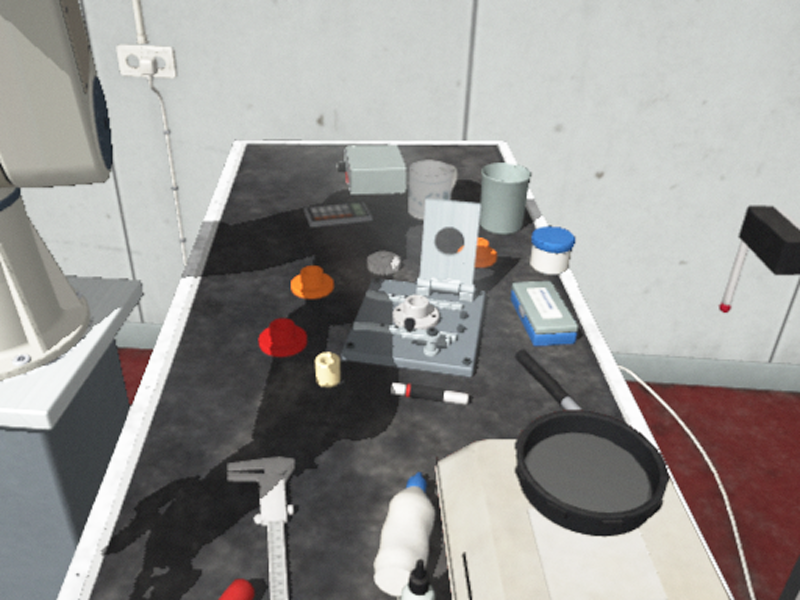

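The top view shows the fixture around (425,300), with its channel running up the picture (roughly world +x), the leaf raised on the left, and the latch on the right near (475,285). I'll enlarge this for corner measurements.

```bash
python3 - <<'E'
import cv2
from rig import imaging
im=imaging.grab_frame("top")[:,:,::-1]
cv2.imwrite("pics/top1.png",cv2.resize(im[125:245,215:335],(600,600),interpolation=cv2.INTER_CUBIC))
E
```

```text
(no output)
```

View pics/top1.png

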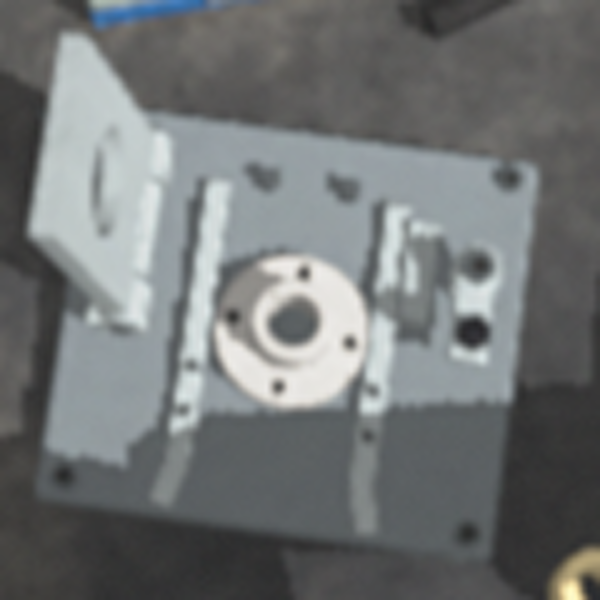

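The crop shows the base corners at (40,495), (490,550) and (540,165), the stop pins at (264,175) and (344,185), the post screw at (478,262), the knob at (472,332) and the hub centre at (295,320).

```bash
cat > h.py <<'E'
import numpy as np, cv2
from rig import monitor, imaging, r
from scipy.optimize import least_squares
def proj(X,c):
    p=c['mtx']@(c['R']@np.atleast_2d(X).T+c['t'][:,None]); return (p[:2]/p[2]).T
def back(uv,z,c):
    d=c['R'].T@np.linalg.inv(c['mtx'])@np.array([*uv,1]); o=-c['R'].T@c['t']
    return o+d*(z-o[2])/d[2]
def W(P,f): # fixture->world
    P=np.atleast_2d(P).astype(float); a=f[2]; R=np.array([[np.cos(a),-np.sin(a)],[np.sin(a),np.cos(a)]])
    return np.c_[P[:,:2]@R.T+f[:2],P[:,2]]
def F(P,f): 
    a=f[2]; R=np.array([[np.cos(a),-np.sin(a)],[np.sin(a),np.cos(a)]]); P=np.asarray(P,float)
    return np.r_[R.T@(P[:2]-f[:2]),P[2]]
E
python3 - <<'E'
from h import *
c=imaging.camera_info("top")
uv=np.array([[40,495],[490,550],[540,165],[264,175],[344,185],[478,262]])/5+[215,125]-.4
P=np.array([[-120,100,16],[-120,-100,16],[60,-100,16],[34,18,25],[34,-18,25],[0,-76,53.5]])
s=least_squares(lambda f:(proj(W(P,f),c)-uv).ravel(),[600,0,-.1],loss='soft_l1')
f=s.x;print(f,s.fun.reshape(-1,2).round(2));np.save('f.npy',f)
px=lambda u,v:np.array([u,v])/5+[215,125]-.4
print('hub',F(back(px(295,320),47,c),f)); k=F(back(px(472,332),65.5,c),f);print('knob',k, np.arctan2(-k[0],k[1]+76))
# leaf angle: free-edge corners crop (70,35) far,(30,235)near, 
for th in(1.6,1.65,1.7,1.75,1.8,1.85):
    E=[[x,72-132*np.cos(th)-n*5*np.sin(th)*-1*1,33+132*np.sin(th)+n*5*np.cos(th)] for n in(1,-1) for x in(40,-40)]
    print(th,((proj(W(E,f),c)+.4-[215,125])*5).round(0).tolist())
E
```

```text
[ 6.28440082e+02  6.97156095e+01 -1.05645412e-01] [[-1.48  0.23]
 [ 0.38  1.53]
 [-0.66 -1.38]
 [ 0.56 -0.13]
 [ 0.78 -0.02]
 [-0.08 -0.18]]
hub [-34.27461037  -2.48008955  47.        ]
knob [-33.57721002 -76.05857557  65.5       ] 1.5725408288730125
1.6 [[114.0, 37.0], [83.0, 239.0], [140.0, 41.0], [110.0, 243.0]]
1.65 [[97.0, 36.0], [66.0, 237.0], [122.0, 38.0], [92.0, 240.0]]
1.7 [[80.0, 34.0], [49.0, 236.0], [105.0, 37.0], [75.0, 238.0]]
1.75 [[63.0, 33.0], [32.0, 234.0], [88.0, 35.0], [58.0, 237.0]]
1.8 [[47.0, 33.0], [16.0, 233.0], [72.0, 34.0], [41.0, 235.0]]
1.85 [[31.0, 32.0], [-0.0, 232.0], [55.0, 33.0], [24.0, 234.0]]
```

```bash
cat >> h.py <<'E'
from scipy.spatial.transform import Rotation as Ro
def go(fx,fy,z,dyaw=0,tilt=0):
    "row values to bring TCP to fixture (fx,fy,z), tool x along fixture x (+dyaw)"
    f=np.load('f.npy'); s=monitor.sense(); R=Ro.from_euler('xyz',s['tcp_rot'])
    d=R.inv().apply(W([fx,fy,z],f)[0]-s['eef_pos'])/50
    T=Ro.from_euler('xyz',[np.pi,0,f[2]+dyaw])
    a=np.degrees((R.inv()*T).as_rotvec())/6
    print('t',round(s['clock'],2),'xyz',d.round(3),'a',a.round(3))
def st():
    f=np.load('f.npy'); s=monitor.sense()
    print('t',round(s['clock'],2),'fix',F(s['eef_pos'],f).round(1),'rot',s['tcp_rot'].round(3),'F',s['contact_force'].round(1),'op',round(float(s['opening']),2))
E
python3 -c "
from h import *
go(-110,0,210);st()"
```

```text
t 0.15 xyz [ 10.375 -10.824   0.426] a [-1.000e-02  2.000e-03  4.015e+00]
t 0.15 fix [-362.6 -705.8  230.7] rot [-3.141  0.     0.315] F [ 0.2 -0.  -0.3] op 1.0
```

drive_tool:
  plan:
    - {"x":10.38,"y":-10.82,"z":0.4,"az":4.0,"hand":0}
    - {"x":10.38,"y":-10.82,"z":0.4,"az":4.0,"hand":0}
    - {"x":10.38,"y":-10.82,"z":0.4,"az":4.0,"hand":0}
    - {"x":10.38,"y":-10.82,"z":0.4,"az":4.0,"hand":0}
    - {"x":10.38,"y":-10.82,"z":0.4,"az":4.0,"hand":0}
    - {"x":10.38,"y":-10.82,"z":0.4,"az":4.0,"hand":0}
    - {"x":10.38,"y":-10.82,"z":0.4,"az":4.0,"hand":0}
    - {"x":10.38,"y":-10.82,"z":0.4,"az":4.0,"hand":0}

```text
invalid input
```

```bash
python3 -c "
from h import *
go(-110,0,210);st()"
```

```text
t 0.15 xyz [ 10.375 -10.824   0.426] a [-1.000e-02  2.000e-03  4.015e+00]
t 0.15 fix [-362.6 -705.8  230.7] rot [-3.141  0.     0.315] F [ 0.2 -0.  -0.3] op 1.0
```

drive_tool:
  plan:
    - {"x":10.38,"y":-10.82,"z":0.4,"ax":0,"ay":0,"az":4.0,"hand":0}
    - {"x":10.38,"y":-10.82,"z":0.4,"ax":0,"ay":0,"az":4.0,"hand":0}
    - {"x":10.38,"y":-10.82,"z":0.4,"ax":0,"ay":0,"az":4.0,"hand":0}
    - {"x":10.38,"y":-10.82,"z":0.4,"ax":0,"ay":0,"az":4.0,"hand":0}
    - {"x":10.38,"y":-10.82,"z":0.4,"ax":0,"ay":0,"az":4.0,"hand":0}
    - {"x":10.38,"y":-10.82,"z":0.4,"ax":0,"ay":0,"az":4.0,"hand":0}
    - {"x":10.38,"y":-10.82,"z":0.4,"ax":0,"ay":0,"az":4.0,"hand":0}
    - {"x":10.38,"y":-10.82,"z":0.4,"ax":0,"ay":0,"az":4.0,"hand":0}

```text
clock: 0.95
eef_pos: [367.7, -232.4, 220.6]
tcp_rot: [3.141, -0.0, -0.104]
contact_force: [1.4, -0.6, 0.3]
opening: 0.002
grasp_force: 0.0
```

```bash
python3 -c "
from h import *
go(-110,0,210);st()"
```

```text
t 0.95 xyz [ 2.355 -6.555  0.213] a [ 0.001 -0.004  0.011]
t 0.95 fix [-227.4 -327.9  220.6] rot [ 3.141 -0.    -0.104] F [ 1.4 -0.6  0.3] op 0.0
```

drive_tool:
  plan:
    - {"x":2.3,"y":-6.4,"z":0.2,"ax":0,"ay":0,"az":0,"hand":0}
    - {"x":2.3,"y":-6.4,"z":0.2,"ax":0,"ay":0,"az":0,"hand":0}
    - {"x":2.3,"y":-6.4,"z":0.2,"ax":0,"ay":0,"az":0,"hand":0}
    - {"x":2.3,"y":-6.4,"z":0.2,"ax":0,"ay":0,"az":0,"hand":0}
    - {"x":2.3,"y":-6.4,"z":0.2,"ax":0,"ay":0,"az":0,"hand":0}
    - {"x":2.3,"y":-6.4,"z":0.2,"ax":0,"ay":0,"az":0,"hand":0}
    - {"x":2.3,"y":-6.4,"z":0.2,"ax":0,"ay":0,"az":0,"hand":0}
    - {"x":2.3,"y":-6.4,"z":0.2,"ax":0,"ay":0,"az":0,"hand":0}

```text
clock: 1.75
eef_pos: [516.8, 76.1, 210.4]
tcp_rot: [-3.14, -0.001, -0.101]
contact_force: [0.8, -0.8, 0.1]
opening: -0.001
grasp_force: 0.0
```

```bash
python3 -c "
from h import *
go(-90,0,60);st()
c=imaging.camera_info('wrist');print(c['R'],-c['R'].T@c['t'],c['mtx'])
np.savez('wc.npz',**c)
im=imaging.grab_frame('wrist')
cv2.imwrite('pics/w1.png',cv2.resize(im[:,:,::-1],(800,600),interpolation=cv2.INTER_CUBIC))"
```

```text
t 1.75 xyz [ 0.431 -0.103  3.009] a [-0.013 -0.009  0.049]
t 1.75 fix [-111.7   -5.5  210.4] rot [-3.14e+00 -1.00e-03 -1.01e-01] F [ 0.8 -0.8  0.1] op -0.0
[[-0.10083155 -0.99489916 -0.00294425]
 [-0.96152127  0.09668775  0.25715429]
 [-0.25555791  0.02876022 -0.96636587]] [581.08991974  70.79654046 353.32705836] [[271.74849394   0.         255.90082853]
 [  0.         271.74849394 189.29252653]
 [  0.           0.           1.        ]]
```

View pics/w1.png

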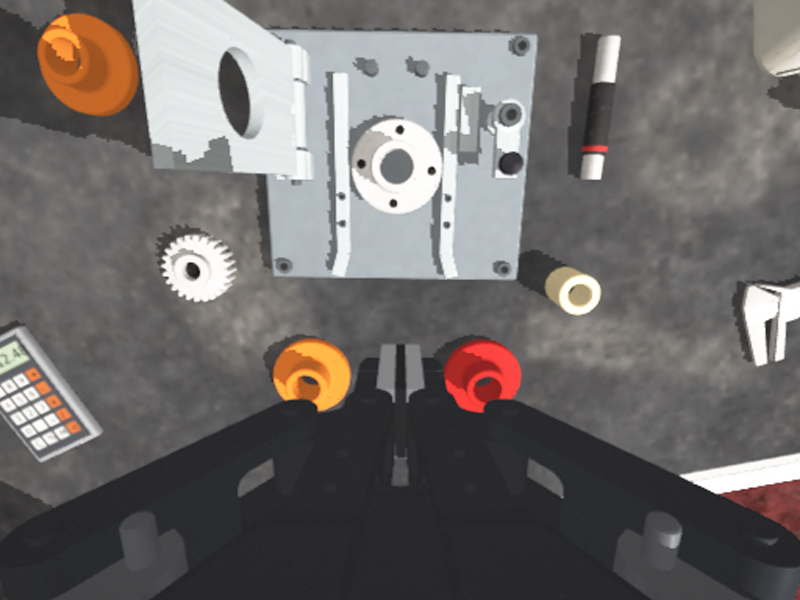

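The wrist view shows plate corners at (273,276), (519,279) and (537,35), the pins at (371,67) and (420,67), the post at (511,113), the knob at (510,163) and the hub at (398,167).

```bash
python3 - <<'E'
from h import *
c=np.load('wc.npz'); q=lambda u:(np.array(u)+.5)/1.5625-.5
uv=q([[273,276],[519,279],[537,35],[371,67],[420,67],[511,113]])
P=np.array([[-120,100,16],[-120,-100,16],[60,-100,16],[34,18,25],[34,-18,25],[0,-76,53.5]])
s=least_squares(lambda f:(proj(W(P,f),c)-uv).ravel(),np.load('f.npy'),loss='soft_l1')
print(s.x,s.fun.reshape(-1,2).round(2)); f=(s.x*2+np.load('f.npy'))/3
np.save('f.npy',f);f=np.load('f.npy');print(f)
print('hub',F(back(q([398,167]),47,c),f)); k=F(back(q([510,163]),65.5,c),f);print('knob',k, np.arctan2(-k[0],k[1]+76))
go(-95,0,60);st()
E
```

```text
[ 6.25858448e+02  7.05293211e+01 -1.06647437e-01] [[-0.38  1.45]
 [-0.47  0.5 ]
 [ 0.64 -3.07]
 [-0.65 -0.18]
 [ 0.92  0.  ]
 [-0.01  0.22]]
[ 6.26718993e+02  7.02580839e+01 -1.06313429e-01]
hub [-34.72114589  -1.87901136  47.        ]
knob [-32.51283361 -74.48004228  65.5       ] 1.5240808699803983
t 1.8 xyz [ 0.324 -0.159  3.003] a [0.001 0.005 0.055]
t 1.8 fix [-111.1   -8.   210.2] rot [ 3.142e+00  1.000e-03 -1.010e-01] F [-0.9 -0.  -0. ] op -0.0
```

drive_tool:
  plan:
    - {"x":0.32,"y":-0.16,"z":1.0,"ax":0,"ay":0,"az":0.05,"hand":0}
    - {"x":0.32,"y":-0.16,"z":2.0,"ax":0,"ay":0,"az":0.05,"hand":0}
    - {"x":0.32,"y":-0.16,"z":3.0,"ax":0,"ay":0,"az":0.05,"hand":0}
    - {"x":0.32,"y":-0.16,"z":3.5,"ax":0,"ay":0,"az":0.05,"hand":0}
    - {"x":0.32,"y":-0.16,"z":3.76,"ax":0,"ay":0,"az":0.05,"hand":0}
    - {"x":0.32,"y":-0.16,"z":3.76,"ax":0,"ay":0,"az":0.05,"hand":0}
    - {"x":0.32,"y":-0.16,"z":3.76,"ax":0,"ay":0,"az":0.05,"hand":0}

```text
clock: 2.5
eef_pos: [532.5, 78.0, 23.7]
tcp_rot: [-3.141, -0.001, -0.11]
contact_force: [0.6, -1.3, 0.2]
opening: 0.001
grasp_force: 0.0
```

```bash
python3 -c "
from h import *
go(-60,0,21);go(-45,0,21);st()"
```

```text
t 2.5 xyz [ 0.69  -0.048  0.056] a [-0.002 -0.012 -0.033]
t 2.5 xyz [ 0.99  -0.049  0.056] a [-0.002 -0.012 -0.033]
t 2.5 fix [-94.5  -2.3  23.7] rot [-3.141e+00 -1.000e-03 -1.100e-01] F [ 0.6 -1.3  0.2] op 0.0
```

drive_tool:
  plan:
    - {"x":0.2,"y":-0.05,"z":0.04,"ax":0,"ay":0,"az":0,"hand":0}
    - {"x":0.35,"y":-0.05,"z":0.04,"ax":0,"ay":0,"az":0,"hand":0}
    - {"x":0.45,"y":-0.05,"z":0.04,"ax":0,"ay":0,"az":0,"hand":0}
    - {"x":0.55,"y":-0.05,"z":0.04,"ax":0,"ay":0,"az":0,"hand":0}
    - {"x":0.62,"y":-0.05,"z":0.04,"ax":0,"ay":0,"az":0,"hand":0}
    - {"x":0.69,"y":-0.05,"z":0.04,"ax":0,"ay":0,"az":0,"hand":0}
    - {"x":0.76,"y":-0.05,"z":0.04,"ax":0,"ay":0,"az":0,"hand":0}
    - {"x":0.8,"y":-0.05,"z":0.04,"ax":0,"ay":0,"az":0,"hand":0}

```text
clock: 3.3
eef_pos: [572.1, 76.5, 20.6]
tcp_rot: [-3.142, -0.0, -0.109]
contact_force: [-2.2, -0.2, 0.9]
opening: -0.002
grasp_force: 1.1
```

```bash
python3 -c "
from h import *
go(-45,0,21);st()"
```

```text
t 3.3 xyz [ 0.199  0.007 -0.009] a [-0.    -0.001 -0.029]
t 3.3 fix [-55.    0.4  20.6] rot [-3.142 -0.    -0.109] F [-2.2 -0.2  0.9] op -0.0
```

Pushing now (2 N). I'll continue slowly until the force shows it has reached the pins.

drive_tool:
  plan:
    - {"x":0.06,"y":0,"z":0,"ax":0,"ay":0,"az":0,"hand":0}
    - {"x":0.1,"y":0,"z":0,"ax":0,"ay":0,"az":0,"hand":0}
    - {"x":0.13,"y":0,"z":0,"ax":0,"ay":0,"az":0,"hand":0}
    - {"x":0.16,"y":0,"z":0,"ax":0,"ay":0,"az":0,"hand":0}
    - {"x":0.18,"y":0,"z":0,"ax":0,"ay":0,"az":0,"hand":0}

```text
clock: 3.8
eef_pos: [580.9, 75.5, 20.6]
tcp_rot: [3.142, -0.0, -0.109]
contact_force: [-1.6, 0.6, 1.1]
opening: -0.001
grasp_force: 0.9
```

drive_tool:
  plan:
    - {"x":0.03,"y":0,"z":0,"ax":0,"ay":0,"az":0,"hand":0}
    - {"x":0.05,"y":0,"z":0,"ax":0,"ay":0,"az":0,"hand":0}
    - {"x":0.06,"y":0,"z":0,"ax":0,"ay":0,"az":0,"hand":0}

```text
clock: 4.1
eef_pos: [582.6, 75.3, 20.4]
tcp_rot: [3.141, 0.002, -0.109]
contact_force: [-6.9, 1.5, 4.3]
opening: 0.001
grasp_force: 3.5
```

```bash
python3 -c "
from h import *
st()"
```

```text
t 4.1 fix [-44.4   0.3  20.4] rot [ 3.141e+00  2.000e-03 -1.090e-01] F [-6.9  1.5  4.3] op 0.0
```

drive_tool:
  plan:
    - {"x":0.02,"y":0,"z":0,"ax":0,"ay":0,"az":0,"hand":0}
    - {"x":0.04,"y":0,"z":0,"ax":0,"ay":0,"az":0,"hand":0}
    - {"x":0.04,"y":0,"z":0,"ax":0,"ay":0,"az":0,"hand":0}

```text
clock: 4.4
eef_pos: [582.8, 75.1, 20.1]
tcp_rot: [3.141, 0.006, -0.11]
contact_force: [-10.4, 1.7, 6.8]
opening: 0.002
grasp_force: 5.6
```

```bash
python3 -c "
from h import *
st()
c=imaging.camera_info('wrist')
np.savez('wc.npz',**c)
im=imaging.grab_frame('wrist')
cv2.imwrite('pics/w2.png',cv2.resize(im[:,:,::-1],(800,600),interpolation=cv2.INTER_CUBIC))"
```

```text
t 4.4 fix [-44.2   0.2  20.1] rot [ 3.141  0.006 -0.11 ] F [-10.4   1.7   6.8] op 0.0
```

View pics/w2.png

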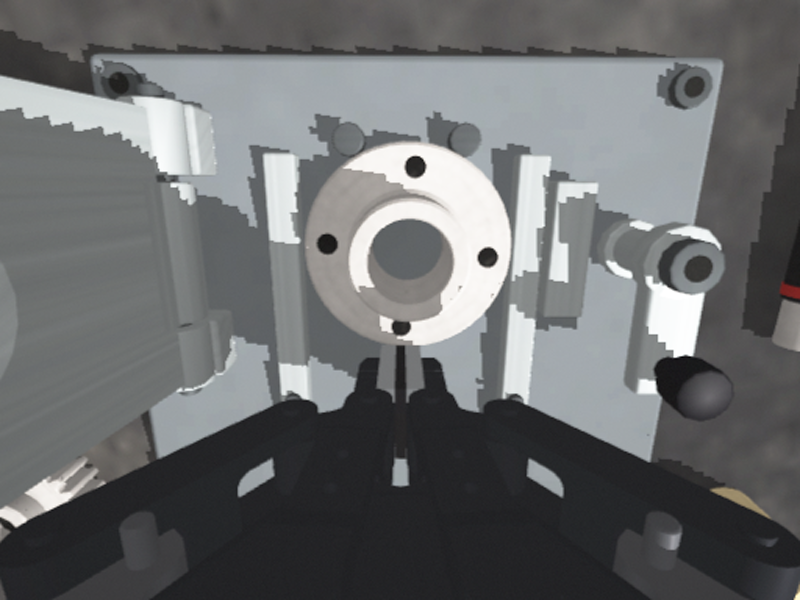

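The flange is on the right pin (464,138). A gap of about 1 mm seems left at the left pin (347,138), with the rim leaning on the right rail. I'll drag the contact towards +y while pressing.

drive_tool:
  plan:
    - {"x":0.02,"y":-0.02,"z":0,"ax":0,"ay":0,"az":0,"hand":0}
    - {"x":0.02,"y":-0.05,"z":0,"ax":0,"ay":0,"az":0,"hand":0}
    - {"x":0.02,"y":-0.08,"z":0,"ax":0,"ay":0,"az":0,"hand":0}
    - {"x":0.03,"y":-0.08,"z":0,"ax":0,"ay":0,"az":0,"hand":0}

```text
clock: 4.85
eef_pos: [583.4, 78.1, 19.7]
tcp_rot: [3.139, 0.008, -0.109]
contact_force: [-13.8, -1.8, 7.9]
opening: -0.0
grasp_force: 7.0
```

```bash
python3 -c "
from h import *
st()
im=imaging.grab_frame('wrist')
cv2.imwrite('pics/w3.png',cv2.resize(im[60:235,150:385,::-1],(800,596),interpolation=cv2.INTER_CUBIC))"
```

```text
t 4.85 fix [-43.9   3.2  19.7] rot [ 3.139  0.008 -0.109] F [-13.8  -1.8   7.9] op -0.0
```

View pics/w3.png

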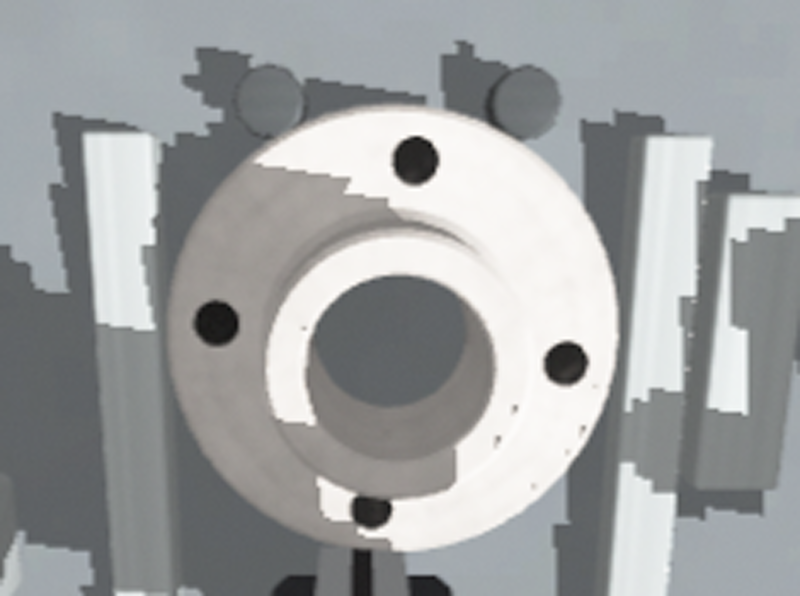

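```bash
python3 - <<'E'
from h import *
c=imaging.camera_info('wrist')
q=lambda u,v:(np.array([u,v])+.5)/3.404-.5+[150,60]
B=lambda u,v,z:back(q(u,v),z,c)[:2]
p=[B(270,101,25),B(526,101,25)]
rim=np.array([B(*a,26) for a in[(167,330),(618,330),(395,105),(400,551)]])
s=least_squares(lambda v:np.hypot(*(rim-v[:2]).T)-v[2],[620,70,33]);print(s.x,s.fun.round(2))
for k in p: print(np.hypot(*(k-s.x[:2])))
print(np.hypot(*(p[0]-p[1])))
f=np.load('f.npy');print(F([*s.x[:2],0],f),[F([*k,0],f) for k in p])
E
```

```text
[626.27966664  70.44559454  33.26709748] [ 0.08  0.09 -0.09 -0.08]
37.974040327579225
38.45783375918659
35.72250430963236
[-0.45674284  0.13983365  0.        ] [array([33.38545609, 17.36578241,  0.        ]), array([ 33.26106287, -18.35650532,   0.        ])]
```

drive_tool:
  plan:
    - {"x":-0.01,"y":0.015,"z":0,"ax":0,"ay":0,"az":0,"hand":0}
    - {"x":-0.01,"y":0.03,"z":0,"ax":0,"ay":0,"az":0,"hand":0}
    - {"x":0.0,"y":0.03,"z":0,"ax":0,"ay":0,"az":0,"hand":0}

```text
clock: 5.2
eef_pos: [583.4, 77.3, 19.8]
tcp_rot: [3.141, 0.008, -0.11]
contact_force: [-14.9, 3.1, 6.2]
opening: 0.005
grasp_force: 7.3
```

drive_tool:
  plan:
    - {"x":-0.1,"y":0.0,"z":0,"ax":0,"ay":0,"az":0,"hand":0}
    - {"x":-0.3,"y":0,"z":0,"ax":0,"ay":0,"az":0,"hand":0}
    - {"x":-0.5,"y":0,"z":-0.2,"ax":0,"ay":0,"az":0,"hand":0}
    - {"x":-0.5,"y":0,"z":-0.8,"ax":0,"ay":0,"az":0,"hand":0}

```text
clock: 5.6
eef_pos: [559.0, 79.8, 59.2]
tcp_rot: [3.14, 0.005, -0.109]
contact_force: [-0.0, 1.2, -0.5]
opening: -0.002
grasp_force: 0.0
```

```bash
python3 -c "
from h import *
st()
im=imaging.grab_frame('wrist');c=imaging.camera_info('wrist');np.savez('wc.npz',**c);cv2.imwrite('pics/raw4.png',im[:,:,::-1])
cv2.imwrite('pics/w4.png',cv2.resize(im[80:255,150:385,::-1],(800,596),interpolation=cv2.INTER_CUBIC))"
```

```text
t 5.6 fix [-68.3   2.3  59.2] rot [ 3.14   0.005 -0.109] F [-0.   1.2 -0.5] op -0.0
```

View pics/w4.png

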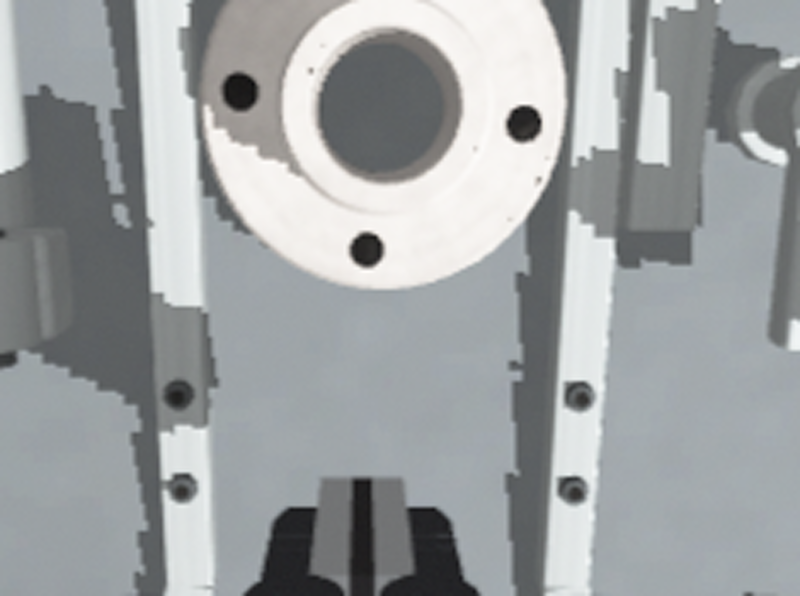

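The flange is still in place, but the pins are above this crop. I'll enlarge the pin area of the same frame.

```bash
python3 -c "
from h import *
im=cv2.imread('pics/raw4.png')
cv2.imwrite('pics/w5.png',cv2.resize(im[25:175,190:340],(600,600),interpolation=cv2.INTER_CUBIC))"
```

```text
(no output)
```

View pics/w5.png

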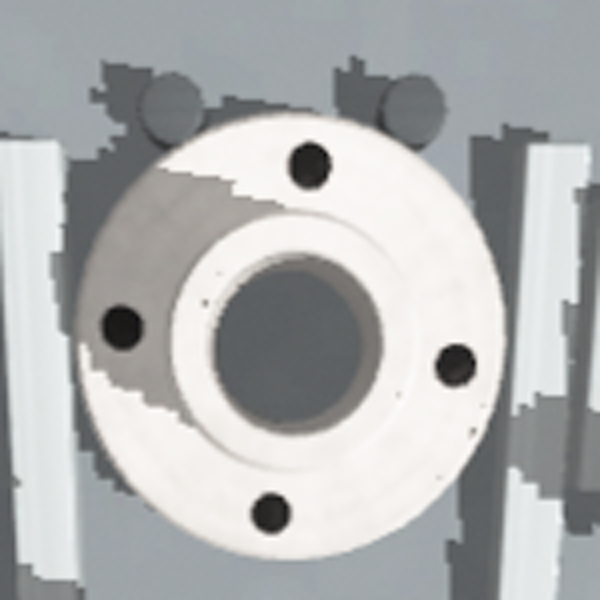

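The flange is home: rim centre at column 291, pins at (171,108) and (414,108), midpoint 292. Next is the leaf: rise, cross over, and come down behind it.

```bash
python3 -c "
from h import *
go(-68,2,240);go(-17,140,240);go(-17,140,135)"
```

```text
t 5.65 xyz [-0.067  0.024 -3.497] a [-0.007 -0.028 -0.026]
t 5.65 xyz [ 0.946 -2.738 -3.492] a [-0.007 -0.028 -0.026]
t 5.65 xyz [ 0.939 -2.737 -1.392] a [-0.007 -0.028 -0.026]
```

drive_tool:
  plan:
    - {"x":0,"y":0,"z":-1,"ax":0,"ay":0,"az":0,"hand":0}
    - {"x":0,"y":0,"z":-2,"ax":0,"ay":0,"az":0,"hand":0}
    - {"x":0,"y":0,"z":-3,"ax":0,"ay":0,"az":0,"hand":0}
    - {"x":0.1,"y":-0.2,"z":-3.5,"ax":0,"ay":0,"az":0,"hand":0}
    - {"x":0.4,"y":-1.1,"z":-3.5,"ax":0,"ay":0,"az":0,"hand":0}
    - {"x":0.7,"y":-1.9,"z":-3.5,"ax":0,"ay":0,"az":0,"hand":0}
    - {"x":0.94,"y":-2.72,"z":-3.5,"ax":0,"ay":0,"az":0,"hand":0}
    - {"x":0.94,"y":-2.72,"z":-3.5,"ax":0,"ay":0,"az":0,"hand":0}

```text
clock: 6.45
eef_pos: [625.6, 214.6, 236.5]
tcp_rot: [-3.139, -0.003, -0.106]
contact_force: [0.6, 0.1, -0.3]
opening: 0.002
grasp_force: 0.0
```

drive_tool:
  plan:
    - {"x":0,"y":0,"z":1,"ax":0,"ay":0,"az":0,"hand":0}
    - {"x":0,"y":0,"z":2,"ax":0,"ay":0,"az":0,"hand":0}
    - {"x":0,"y":0,"z":2.1,"ax":0,"ay":0,"az":0,"hand":0}
    - {"x":0,"y":0.15,"z":2.1,"ax":0,"ay":0,"az":0,"hand":0}
    - {"x":0,"y":0.3,"z":2.1,"ax":0,"ay":0,"az":0,"hand":0}

```text
clock: 6.95
eef_pos: [623.9, 194.9, 133.4]
tcp_rot: [-3.14, -0.003, -0.109]
contact_force: [-0.3, -0.4, -0.7]
opening: 0.003
grasp_force: 0.0
```

```bash
python3 -c "
from h import *
st()
im=imaging.grab_frame('side')
cv2.imwrite('pics/s6.png',cv2.resize(im[100:260,190:400,::-1],(787,600),interpolation=cv2.INTER_CUBIC))"
```

```text
t 6.95 fix [-16.  123.7 133.4] rot [-3.14e+00 -3.00e-03 -1.09e-01] F [-0.3 -0.4 -0.7] op 0.0
```

View pics/s6.png

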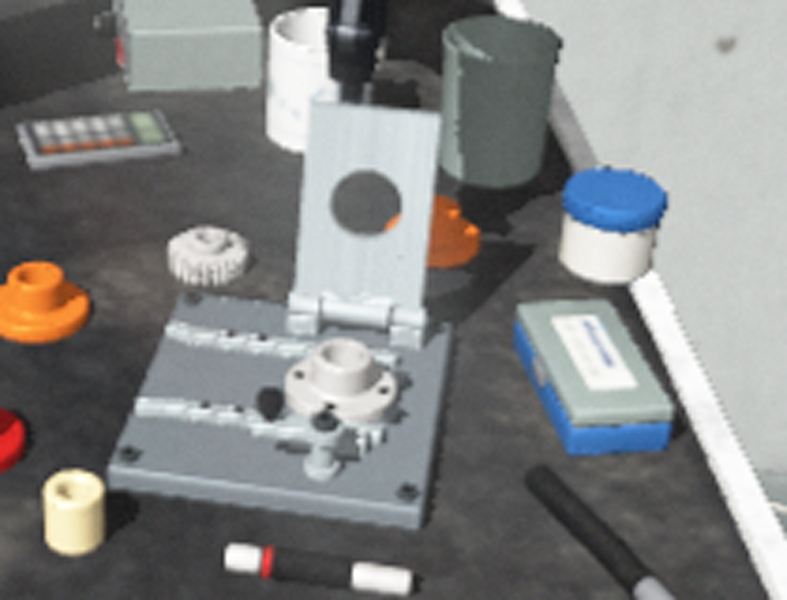

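The tool stands behind the leaf at (352,95), clear of the pin side. Now I'll push it over along the arc.

drive_tool:
  plan:
    - {"x":0,"y":0.23,"z":0,"ax":0,"ay":0,"az":0,"hand":0}
    - {"x":0,"y":0.47,"z":-0.1,"ax":0,"ay":0,"az":0,"hand":0}
    - {"x":0,"y":0.69,"z":-0.15,"ax":0,"ay":0,"az":0,"hand":0}
    - {"x":0,"y":0.89,"z":-0.2,"ax":0,"ay":0,"az":0,"hand":0}
    - {"x":0,"y":1.08,"z":-0.2,"ax":0,"ay":0,"az":0,"hand":0}
    - {"x":0,"y":1.27,"z":-0.2,"ax":0,"ay":0,"az":0,"hand":0}
    - {"x":0,"y":1.47,"z":-0.14,"ax":0,"ay":0,"az":0,"hand":0}
    - {"x":0,"y":1.65,"z":-0.06,"ax":0,"ay":0,"az":0,"hand":0}

```text
clock: 7.8
eef_pos: [613.7, 112.3, 133.6]
tcp_rot: [3.142, -0.001, -0.109]
contact_force: [0.2, 1.9, 2.6]
opening: 0.002
grasp_force: 1.2
```

```bash
python3 -c "
from h import *
st()"
```

```text
t 7.8 fix [-17.4  40.4 133.6] rot [ 3.142e+00 -1.000e-03 -1.090e-01] F [0.2 1.9 2.6] op 0.0
```

drive_tool:
  plan:
    - {"x":0.01,"y":0.17,"z":0.02,"ax":0,"ay":0,"az":0,"hand":0}
    - {"x":0.02,"y":0.33,"z":0.11,"ax":0,"ay":0,"az":0,"hand":0}
    - {"x":0.02,"y":0.49,"z":0.23,"ax":0,"ay":0,"az":0,"hand":0}
    - {"x":0.02,"y":0.63,"z":0.35,"ax":0,"ay":0,"az":0,"hand":0}
    - {"x":0.02,"y":0.78,"z":0.49,"ax":0,"ay":0,"az":0,"hand":0}
    - {"x":0.02,"y":0.9,"z":0.65,"ax":0,"ay":0,"az":0,"hand":0}
    - {"x":0.02,"y":1.03,"z":0.81,"ax":0,"ay":0,"az":0,"hand":0}
    - {"x":0.02,"y":1.15,"z":0.99,"ax":0,"ay":0,"az":0,"hand":0}

```text
clock: 8.6
eef_pos: [608.1, 55.6, 83.3]
tcp_rot: [-3.141, 0.0, -0.109]
contact_force: [0.4, 1.4, 0.2]
opening: -0.004
grasp_force: 0.8
```

```bash
python3 -c "
from h import *
st()"
```

```text
t 8.6 fix [-16.9 -16.6  83.3] rot [-3.141  0.    -0.109] F [0.4 1.4 0.2] op -0.0
```

drive_tool:
  plan:
    - {"x":0,"y":0.11,"z":0.17,"ax":0,"ay":0,"az":0,"hand":0}
    - {"x":0,"y":0.21,"z":0.35,"ax":0,"ay":0,"az":0,"hand":0}
    - {"x":0,"y":0.29,"z":0.53,"ax":0,"ay":0,"az":0,"hand":0}
    - {"x":0,"y":0.35,"z":0.69,"ax":0,"ay":0,"az":0,"hand":0}
    - {"x":0,"y":0.39,"z":0.81,"ax":0,"ay":0,"az":0,"hand":0}
    - {"x":0,"y":0.39,"z":0.87,"ax":0,"ay":0,"az":0,"hand":0}
    - {"x":0,"y":0.39,"z":0.9,"ax":0,"ay":0,"az":0,"hand":0}

```text
clock: 9.3
eef_pos: [605.9, 36.4, 38.7]
tcp_rot: [3.141, 0.001, -0.109]
contact_force: [-0.8, -0.9, 1.6]
opening: 0.001
grasp_force: 0.6
```

```bash
python3 -c "
from h import *
st()"
```

```text
t 9.3 fix [-17.1 -35.9  38.7] rot [ 3.141e+00  1.000e-03 -1.090e-01] F [-0.8 -0.9  1.6] op 0.0
```

Press to the stop until the force rises, then lift.

drive_tool:
  plan:
    - {"x":0,"y":0,"z":0.03,"ax":0,"ay":0,"az":0,"hand":0}
    - {"x":0,"y":0,"z":0.05,"ax":0,"ay":0,"az":0,"hand":0}
    - {"x":0,"y":0,"z":0.06,"ax":0,"ay":0,"az":0,"hand":0}

```text
clock: 9.6
eef_pos: [606.2, 36.5, 37.7]
tcp_rot: [3.141, -0.0, -0.109]
contact_force: [-6.7, -1.5, 21.4]
opening: 0.001
grasp_force: 10.8
```

```bash
python3 -c "
from h import *
st()"
```

```text
t 9.6 fix [-16.8 -35.7  37.7] rot [ 3.141 -0.    -0.109] F [-6.7 -1.5 21.4] op 0.0
```

drive_tool:
  plan:
    - {"x":0,"y":0,"z":-0.7,"ax":0,"ay":0,"az":0,"hand":0}
    - {"x":0,"y":0,"z":-1.4,"ax":0,"ay":0,"az":0,"hand":0}
    - {"x":-0.2,"y":0.7,"z":-1.45,"ax":0,"ay":0,"az":0,"hand":0}
    - {"x":-0.38,"y":1.53,"z":-1.45,"ax":0,"ay":0,"az":0,"hand":0}
    - {"x":-0.38,"y":1.53,"z":-1.45,"ax":0,"ay":0,"az":0,"hand":0}

```text
clock: 10.1
eef_pos: [577.5, -40.6, 109.2]
tcp_rot: [3.141, 0.0, -0.111]
contact_force: [-1.0, -0.2, 0.2]
opening: -0.0
grasp_force: 0.0
```

```bash
python3 -c "
from h import *
st()
go(-34,-112,52)
im=imaging.grab_frame('wrist');np.savez('wc.npz',**imaging.camera_info('wrist'))
cv2.imwrite('pics/w7.png',cv2.resize(im[:,:,::-1],(800,600),interpolation=cv2.INTER_CUBIC))"
```

```text
t 10.1 fix [ -37.2 -115.5  109.2] rot [ 3.141  0.    -0.111] F [-1.  -0.2  0.2] op -0.0
t 10.1 xyz [ 0.064 -0.071  1.143] a [ 0.01   0.001 -0.047]
```

View pics/w7.png

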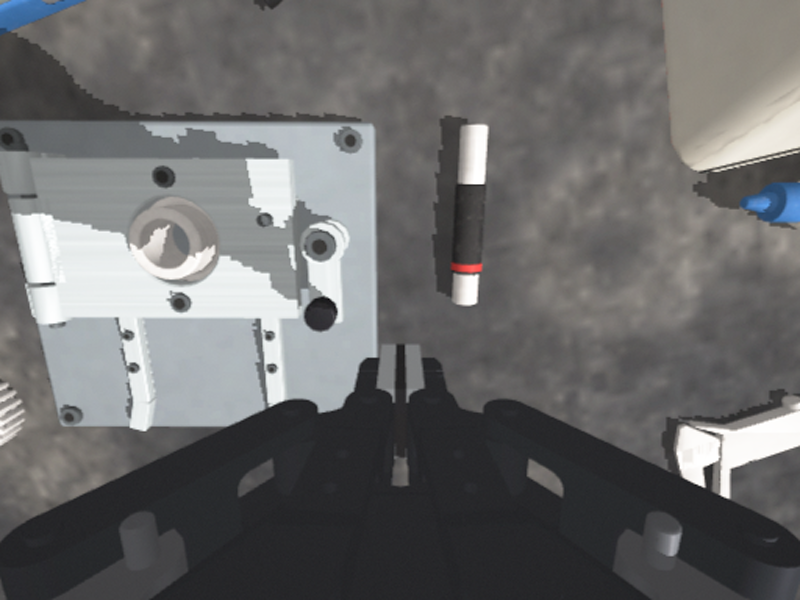

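The leaf lies level with the hub through its window (172,240), and the knob is at (321,313), off the leaf. Next I'll lower the fingers behind the knob.

drive_tool:
  plan:
    - {"x":0,"y":-0.04,"z":0.7,"ax":0,"ay":0,"az":0,"hand":0}
    - {"x":0,"y":-0.07,"z":1.1,"ax":0,"ay":0,"az":0,"hand":0}
    - {"x":0,"y":-0.07,"z":1.14,"ax":0,"ay":0,"az":0,"hand":0}
    - {"x":0,"y":-0.07,"z":1.14,"ax":0,"ay":0,"az":0,"hand":0}

```text
clock: 10.55
eef_pos: [579.4, -33.3, 51.5]
tcp_rot: [-3.141, 0.001, -0.109]
contact_force: [-0.6, -0.1, 0.7]
opening: -0.006
grasp_force: 0.0
```

```bash
python3 -c "
from h import *
st()
for p in [(-38,-95),(-38,-80),(-38,-70),(-32,-60),(-26,-52),(-20,-47),(-17,-47)]:go(*p,52)"
```

```text
t 10.55 fix [ -36.1 -108.    51.5] rot [-3.141e+00  1.000e-03 -1.090e-01] F [-0.6 -0.1  0.7] op -0.01
t 10.55 xyz [-0.039 -0.259 -0.011] a [-0.001  0.008 -0.022]
t 10.55 xyz [-0.039 -0.559 -0.011] a [-0.001  0.008 -0.022]
t 10.55 xyz [-0.04  -0.759 -0.011] a [-0.001  0.008 -0.022]
t 10.55 xyz [ 0.08  -0.96  -0.011] a [-0.001  0.008 -0.022]
t 10.55 xyz [ 0.199 -1.12  -0.011] a [-0.001  0.008 -0.022]
t 10.55 xyz [ 0.319 -1.22  -0.011] a [-0.001  0.008 -0.022]
t 10.55 xyz [ 0.379 -1.22  -0.011] a [-0.001  0.008 -0.022]
```

drive_tool:
  plan:
    - {"x":-0.04,"y":-0.15,"z":-0.01,"ax":0,"ay":0,"az":0,"hand":0}
    - {"x":-0.04,"y":-0.3,"z":-0.01,"ax":0,"ay":0,"az":0,"hand":0}
    - {"x":-0.04,"y":-0.43,"z":-0.01,"ax":0,"ay":0,"az":0,"hand":0}
    - {"x":-0.04,"y":-0.56,"z":-0.01,"ax":0,"ay":0,"az":0,"hand":0}
    - {"x":-0.04,"y":-0.66,"z":-0.01,"ax":0,"ay":0,"az":0,"hand":0}
    - {"x":-0.04,"y":-0.76,"z":-0.01,"ax":0,"ay":0,"az":0,"hand":0}

```text
clock: 11.15
eef_pos: [581.3, 4.7, 52.2]
tcp_rot: [-3.141, 0.0, -0.109]
contact_force: [-1.3, -2.1, -0.2]
opening: -0.001
grasp_force: 0.7
```

```bash
python3 -c "
from h import *
st()
for p in [(-35,-65),(-32,-60),(-26,-52),(-20,-47),(-19,-47)]:go(*p,52)"
```

```text
t 11.15 fix [-38.2 -70.1  52.2] rot [-3.141  0.    -0.109] F [-1.3 -2.1 -0.2] op -0.0
t 11.15 xyz [ 0.064 -0.101  0.003] a [-0.001  0.003 -0.028]
t 11.15 xyz [ 0.123 -0.201  0.003] a [-0.001  0.003 -0.028]
t 11.15 xyz [ 0.243 -0.362  0.003] a [-0.001  0.003 -0.028]
t 11.15 xyz [ 0.363 -0.462  0.003] a [-0.001  0.003 -0.028]
t 11.15 xyz [ 0.383 -0.462  0.003] a [-0.001  0.003 -0.028]
```

Force of about 2 N on the knob, moving as planned.

drive_tool:
  plan:
    - {"x":0.06,"y":-0.1,"z":0,"ax":0,"ay":0,"az":0,"hand":0}
    - {"x":0.12,"y":-0.2,"z":0,"ax":0,"ay":0,"az":0,"hand":0}
    - {"x":0.18,"y":-0.28,"z":0,"ax":0,"ay":0,"az":0,"hand":0}
    - {"x":0.24,"y":-0.36,"z":0,"ax":0,"ay":0,"az":0,"hand":0}
    - {"x":0.3,"y":-0.43,"z":0,"ax":0,"ay":0,"az":0,"hand":0}
    - {"x":0.35,"y":-0.46,"z":0,"ax":0,"ay":0,"az":0,"hand":0}
    - {"x":0.38,"y":-0.46,"z":0,"ax":0,"ay":0,"az":0,"hand":0}

```text
clock: 11.85
eef_pos: [603.0, 25.2, 52.0]
tcp_rot: [-3.141, 0.0, -0.109]
contact_force: [-2.4, 0.9, -0.3]
opening: 0.0
grasp_force: 1.2
```

drive_tool:
  plan:
    - {"x":0.02,"y":0,"z":0,"ax":0,"ay":0,"az":0,"hand":0}
    - {"x":0.03,"y":0,"z":0,"ax":0,"ay":0,"az":0,"hand":0}

```text
clock: 12.05
eef_pos: [603.2, 25.0, 51.9]
tcp_rot: [-3.141, 0.002, -0.11]
contact_force: [-6.1, 3.2, 3.0]
opening: 0.004
grasp_force: 3.1
```

```bash
python3 -c "
from h import *
st()"
```

```text
t 12.05 fix [-18.6 -47.5  51.9] rot [-3.141e+00  2.000e-03 -1.100e-01] F [-6.1  3.2  3. ] op 0.0
```

drive_tool:
  plan:
    - {"x":0.02,"y":0,"z":0,"ax":0,"ay":0,"az":0,"hand":0}
    - {"x":0.04,"y":0,"z":0,"ax":0,"ay":0,"az":0,"hand":0}
    - {"x":0.04,"y":0,"z":0,"ax":0,"ay":0,"az":0,"hand":0}

```text
clock: 12.35
eef_pos: [603.5, 25.0, 51.7]
tcp_rot: [-3.141, 0.006, -0.11]
contact_force: [-10.3, 5.8, 5.9]
opening: 0.0
grasp_force: 5.4
```

drive_tool:
  plan:
    - {"x":-0.1,"y":0,"z":0,"ax":0,"ay":0,"az":0,"hand":0}
    - {"x":-0.3,"y":0,"z":0,"ax":0,"ay":0,"az":0,"hand":0}
    - {"x":-0.4,"y":0,"z":-0.6,"ax":0,"ay":0,"az":0,"hand":0}
    - {"x":-0.6,"y":0,"z":-1.5,"ax":0,"ay":0,"az":0,"hand":0}
    - {"x":-0.8,"y":0,"z":-2.4,"ax":0,"ay":0,"az":0,"hand":0}
    - {"x":-0.8,"y":0,"z":-2.4,"ax":0,"ay":0,"az":0,"hand":0}

```text
clock: 12.95
eef_pos: [569.0, 28.9, 178.1]
tcp_rot: [-3.14, -0.01, -0.109]
contact_force: [-0.1, 0.3, -0.7]
opening: 0.0
grasp_force: 0.0
```

```bash
python3 - <<'E'
from h import *
st()
f=np.load('f.npy');im=imaging.grab_frame('wrist');c=imaging.camera_info('wrist');cv2.imwrite('pics/raw8.png',im[:,:,::-1])
# dark knob blob near expected pixel; and its fixture position
e=proj(W([0,-45,65.5],f),c)[0];print('expect',e)
g=cv2.cvtColor(im,cv2.COLOR_RGB2GRAY); m=(g<45).astype(np.uint8)
n,l,s,ct=cv2.connectedComponentsWithStats(m)
for i in range(1,n):
    if s[i,4]>60 and np.hypot(*(ct[i]-e))<60: print(s[i],ct[i],F(back(ct[i],62,c),f))
E
```

```text
t 12.95 fix [-53.  -47.2 178.1] rot [-3.14  -0.01  -0.109] F [-0.1  0.3 -0.7] op 0.0
expect [255.13574781 129.86152992]
```

```bash
python3 - <<'E'
from h import *
f=np.load('f.npy');im=cv2.imread('pics/raw8.png');c=imaging.camera_info('wrist')
g=cv2.cvtColor(im,cv2.COLOR_BGR2GRAY)
for t in(30,45,60,80):
    n,l,s,ct=cv2.connectedComponentsWithStats((g<t).astype(np.uint8))
    for i in range(1,n):
        if s[i,4]>25 and np.hypot(*(ct[i]-[255,130]))<45: print(t,s[i],ct[i].round(1),F(back(ct[i],62,c),f).round(1))
print(g[112:150:3,235:280:3])
E
```

```text
60 [249 125  13  15 126] [254.3 131.5] [ -1.6 -44.2  62. ]
80 [248 125  15  15 169] [255.1 131.7] [ -1.8 -44.9  62. ]
80 [285 129   6   7  36] [287.4 131.9] [ -2.  -74.8  62. ]
[[235 243 243 242 242 239 242 242 242 242 242 241 177 183 182]
 [157 216 236 243 243 157 156 224 242 243 242 243 145 182 183]
 [155 156 156 235 234 156 156 119 117 224 242 242 140 150 172]
 [154 153 152 154 153 153 153 123 117 155 151 153 117 109 109]
 [149 150 151 151 144 149 133 141 202 225 225 226 227 226 185]
 [153 153 153 152 145  67  57  59  57 210 242 242 242 242 155]
 [234 182 152 153 138  49  52  55  57  60 240 241 241 241 151]
 [234 238 150 148 120  47  51  57  63  75 243 242 242 242 153]
 [234 233 205 143 187  53  50  53  63 139 240 240 241 240 245]
 [239 239 239 238 219 234 105  73 128 225 226 226 221 220 221]
 [240 240 240 239 240 240 239 239 240 240 239 239 182 179 178]
 [239 239 239 239 239 238 239 238 239 238 239 239 181 179 178]
 [243 242 243 242 242 242 242 242 242 242 242 242 180 178 177]]
```

```bash
python3 -c "
from h import *
print(r.sign_off())"
```

```text
the job is handed in; nothing more can be done
None
```

I handed the job in at about 13 s: the flange is home against both stop pins, the leaf is shut over the hub, and the latch is pushed over to its stop; the sign-off returned no verdict.

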